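# Emboss the round metal tag with a hand punch

## Robot

A 6-joint arm with a two-finger parallel gripper is mounted at the origin on a cart in front of the work surface, level with it; the furniture and walls round the work are solid. World frame = base frame: x ahead of the robot, y to its left, z up, the work surface at z = 0. Lengths are in m, angles in rad, forces in N, time in s.
With the tool pointing down it reaches from about 0.2 to 0.875 m from the base axis. Payload 3.4 kg.
Tool frame: the origin (TCP) lies between the finger pads; the fingertips stand 25 mm ahead of it and the grasp point (between the pads) lies 6 mm ahead of it; x points along the fingers, z is the direction in which the jaws open and shut, and the axes are right-handed (so a half turn about x gives the same grasp; the last joint's range is limited). The gripper opens to 94 mm and grips with 3 to 60 N. Pads are 16 mm wide; open, the fingers measure 119 mm over their backs; the gripper's body (75 mm by 177 mm) begins 78 mm behind the grasp point.
Start: joints at [-1.469, 0.276, 1.505, -0, 1.361, -0.121], TCP at [0.127, -0.561, 0.23] pointing down, gripper open.
Joint ranges: [-2.89, 2.89], [-0.75, 2.08], [0.22, 2.7], [-1.18, 4.32], [0.11, 2.71], [-2.7, 2.7]. Speed limits (rad/s): [2.57, 2.57, 3.14, 3.14, 3.14, 3.14].

## Interface

Orientations are given as a unit quaternion [x, y, z, w].
In Python, from station import r gives the robot as it stands. The module is installed in compiled form; this text tells all that it offers.
- The arm moves only by the tool carry_out, never from a script. Its argument "moves" is a list of rows, each a list of 3 entries, a list of its own where there are three numbers: the shift along the tool's x, y, z in cm, then the turn, a rotation vector about the tool's x, y, z in degrees, then the gripper command: -1 is fully open, 1 is shut, values between are in proportion. In form: [[[tx, ty, tz], [rx, ry, rz], claw], ...]. A call has 1 to 20 rows; each row shifts and turns the commanded pose from where the row before left it, along the tool's axes as they then stand; what a row does not reach is not made up. A row lasts 1/12 s, in which the tool goes at most 41.7 mm and 7.16 degrees, less where a joint would pass 70% of its speed; a pose out of reach is approached as far as the arm can. A call is refused whole if a number of a shift passes 4.17 or a number of a turn 7.16, either way. A call with a gripper value outside its range is refused whole. The fingers move at their own pace and stop on an object; the grip force is fixed at half the most. Time passes only in rows, so rows that do not move let the fingers close. It gives the time, the measured TCP pose, the force and the opening at its end, in the units of the state.
- r.observe(): the state, without advancing time (a new reading comes with each control period).
- r.capture(name): name is "scene" or "top" or "wrist"; returns (picture, depth): 480x640x3 uint8, red, green, blue; 480x640 float32, m along the optical axis (not along the pixel's ray), 0 where there is no reading.
- r.camera_model(name): a dict with "fx", "fy", "cx", "cy" (pixels), "k1" (the pictures are not rectified: a ray, as slopes to the right and down, at radius r is drawn at 1 + k1 r^2 times it, then the intrinsics apply), "view" (4x4, takes a point from world to camera coordinates); the wrist camera has in their place "tool_from_camera" (4x4, takes a point from camera to tool coordinates, whose origin is the TCP and whose axes are the tool frame's). Camera axes: x right, y down, z forward; pixel columns grow to the right and rows downward; lengths in m; the calibration is good to about 2 mm. A picture is of the moment at which its call begins: read the wrist's pose just before it. camera_model takes no time and is no camera call.
- r.job_done(): hands the job in, once; it reports no verdict.
Trained networks look in the newest picture that a camera, given by its name, has taken for a name from the list of things; names that differ only in an ending like _2 or _b are one class to them, and where a whole thing is asked for, a point or a joint stands for the part that bears it (a point fixed in the world has none). Each returns a list of dicts, best first, with "conf" (0 to 1); they miss things now and then, are a little off and sometimes report something else, mostly with a low value. They report only what shows in the picture. A call takes as long as a camera call. They do not tell look-alikes from the thing itself.
- r.boxes_of(label, camera): "xyz" ([x, y, z] in m, in the coordinates of the camera as it stood for that picture, good to about 4 mm: the middle of the surface that is visible of it).
- r.cut_out(label, camera): "pixels" (480x640 bool, what is visible of it).
- r.mark_of(label, camera): "xyz" ([x, y, z] in m, in the coordinates of the camera as it stood for that picture, good to about 4 mm: a listed point, or the origin of a listed thing).
The state is a dict: "clock": time; "qpos": joint angles; "qvel": joint speeds; "joint_efforts": joint torques, N m; "ee_pos": TCP position; "ee_rot": TCP orientation; "force": force on the tool from outside, world axes, zero at the start; "wrist_torque": the same for the moment, N m; "gripper_width": finger opening in m.
Only numpy, scipy, OpenCV 4.12 (cv2) and the standard library are available. Lean on these libraries where they do the work, as an engineer would, in place of code of your own. Each camera call takes 0.05 s, during which the arm holds its last target. There are 200 camera calls.

## Task

Emboss the round metal tag: lift the steel punch out of its sloped rest by the barrel, stand it upright on the square rubber pad and let go, so that you can take it again by its knob. Holding the knob, set the punch upright on the middle of the round tag, press the sprung tag down past half of its 10 mm travel without ramming it and hold for half a second, then lift the punch straight off without sliding. Finally stand it upright on the rubber pad again and let go; do not press the square tag or push the other things about.

Things in the scene. Friction and masses are not known exactly. Their poses are not given: they have to be found in the camera images.
- punch: loose steel embossing punch, 98 mm long, about 0.19 kg, round. Origin: centre of its flat die face; z along the punch to the knob. From the die face: foot 36 mm across, 12 mm thick; short cone; barrel 22 mm across from 18 to 74 mm; black knob 30 mm across from 74 to 98 mm. It starts in the sloped rest, leaning at 45 degrees, die end low
- punch_mid (a point): point on the punch's axis 49 mm from the die face, mid barrel, where the bare barrel can be gripped while it is in the rest; z as for the punch
- punch_knob: the punch's knob, a black cylinder 30 mm across and 24 mm tall with rounded edges, fixed to the barrel. Origin at its centre, 86 mm from the die face; z along the punch, away from the die
- rest: fixed aluminium sloped rest, base 120x70 mm, about 115 mm high; origin under its base. Die face on a stop at the low -x end; the knob up at the +x end, away from the robot. Cheeks stand close beside foot and knob (52 and 47 mm wide over all), so only the barrel can be gripped, 20 to 74 mm from the die; 13 mm under the barrel runs a spine 18 mm wide. The punch lifts straight up
- pad_top (a point): centre of the top of the fixed square pad, black rubber on an aluminium plate, 90x90 mm, top 10 mm above the bench; z up
- stand_round: fixed grey embossing stand, body 76x76x20 mm, that carries the round tag; origin under its centre
- round_top (a point): centre of the top face of the round aluminium tag (48 mm across) on its spring-loaded plunger, 42 mm above the bench when up; moves down with it; z up
- square_top (a point): the same on the second, otherwise identical stand, whose tag is square (46x46 mm); it is to be left alone
- anvil_round (a joint): how far the round tag is pressed down, m: 0 up, 0.010 at the stop. A spring returns it: about 3 N to start it, 0.9 N per mm more, 8 N at 5 mm, 12 N at the stop
- anvil_square (a joint): the same for the square tag
- cup_white: bystander: white lidded specimen cup, 65 mm across, 64 mm high; origin at the centre of its underside
- lab_timer: bystander: flat white bench timer, 64x64x18 mm; origin at the centre of its underside
- marker_black: bystander: black marker pen lying flat, 133 mm long, 18 mm thick; origin at the centre of its underside
Not all that is in view belongs to the job. What is shaped like the punch but blue is not meant.

How it is judged:
By the outcome, as a careful person would: the job done as asked, in the order asked, and still so for the second after the job is handed in, with the robot touching nothing.
It also fails if it takes over 64 s, if anything falls off the work surface, if the arm or the gripper's body presses on something with over 40 N, if the wrist force passes 120 N, or if a joint passes its speed limit or range.

## Working session

There is one attempt and no reset: what is moved stays moved. The work goes in short steps, Python scripts to look and compute and a tool call to move; the robot and the scene stay as the last step left them, time stands still between calls to the robot, and variables do not carry over. Pictures are saved under pics/ and viewed, about 8 in all and at most 12, crops included, and the job is handed in when it is done.

Besides the shell and the picture viewer there is one more tool, called by a JSON object that holds its "name" and its "arguments", one argument or row to a line. carry_out: Moves the arm, as the interface text tells. Its arguments: {"type":"object","properties":{"moves":{"type":"array","items":{"type":"array"}}},"required":["moves"]}

```bash
mkdir -p pics; cat > h.py <<'E'
import numpy as np, cv2
from station import r
from scipy.spatial.transform import Rotation as R
def T_wc(cam, st=None):
    m=r.camera_model(cam)
    if 'view' in m: return np.linalg.inv(np.array(m['view']))
    st=st or r.observe(); T=np.eye(4); T[:3,:3]=R.from_quat(st['ee_rot']).as_matrix(); T[:3,3]=st['ee_pos']
    return T@np.array(m['tool_from_camera'])
def w(T,p): return T[:3,:3]@np.array(p)+T[:3,3]
def cloud(cam,depth,T):
    m=r.camera_model(cam); K=np.array([[m['fx'],0,m['cx']],[0,m['fy'],m['cy']],[0,0,1]])
    v,u=np.mgrid[:480,:640]; p=np.stack([u.ravel(),v.ravel()],1).astype(float)[:,None]
    q=cv2.undistortPoints(p,K,np.array([m['k1'],0,0,0,0.]))[:,0]
    d=depth.ravel(); P=np.c_[q*d[:,None],d]
    return (P@T[:3,:3].T+T[:3,3]).reshape(480,640,3)
def proj(cam,T,P):
    m=r.camera_model(cam); c=T[:3,:3].T@(np.array(P)-T[:3,3]); s=c[:2]/c[2]; s=s*(1+m['k1']*(s@s))
    return np.array([m['fx']*s[0]+m['cx'],m['fy']*s[1]+m['cy']]).round(0)
def snap(cam,name):
    st=r.observe(); T=T_wc(cam,st); im,d=r.capture(cam); cv2.imwrite(f'pics/{name}.png',im[:,:,::-1]); return im,d,T
E
cat > a.py <<'E'
from h import *
np.set_printoptions(precision=4,suppress=True)
s=r.observe(); print(s)
for c in('scene','top'):
    im,d,T=snap(c,c+'0'); print(c,T[:3,3],T[:3,2])
    for n in('punch','punch_mid','punch_knob','rest','pad_top','stand_round','round_top','square_top','cup_white','lab_timer','marker_black'):
        print(n,[(w(T,x['xyz']).round(4).tolist(),round(x['conf'],2),proj(c,T,w(T,x['xyz'])).tolist()) for x in r.mark_of(n,c)[:4]])
a=cv2.imread('pics/scene0.png');b=cv2.imread('pics/top0.png')
E
python3 a.py
```

```text
{'clock': 0.0, 'qpos': array([-1.469 ,  0.2766,  1.5061, -0.    ,  1.3607, -0.121 ]), 'qvel': array([-0.0007,  0.0018,  0.0011, -0.0002,  0.0001,  0.0005]), 'joint_efforts': array([ -0.0018, -40.4596, -23.723 ,   0.07  ,   0.0344,  -0.0001]), 'ee_pos': array([ 0.127 , -0.5603,  0.2297]), 'ee_rot': array([ 0.4417,  0.5529, -0.4409,  0.5521]), 'force': array([ 0.6539,  1.3705, -0.7334]), 'wrist_torque': array([ 0.0427, -0.0475, -0.013 ]), 'gripper_width': 0.09392217990486039}
scene [0.0292 0.9351 0.9876] [ 0.4267 -0.499  -0.7543]
punch [([0.3751, 0.7648, 0.0153], 0.85, [248.0, 417.0]), ([0.4767, 0.4196, 0.0195], 0.66, [324.0, 287.0]), ([0.546, 0.6274, 0.014], 0.63, [242.0, 326.0]), ([0.4483, 0.2685, 0.0408], 0.57, [372.0, 253.0])]
punch_mid [([0.4691, 0.302, 0.079], 0.85, [358.0, 246.0]), ([0.468, 0.4615, 0.0157], 0.67, [315.0, 300.0]), ([0.4956, 0.6095, 0.0222], 0.62, [262.0, 332.0]), ([0.397, 0.7233, 0.0135], 0.55, [256.0, 396.0])]
punch_knob [([0.4652, 0.4953, 0.0153], 0.58, [306.0, 310.0]), ([0.4177, 0.6929, 0.0134], 0.58, [259.0, 380.0]), ([0.4884, 0.3205, 0.0993], 0.52, [348.0, 2
[... 1409 characters left out ...]
 [337.0, 263.0])]
pad_top [([0.5233, 0.1134, 0.0101], 0.6, [405.0, 243.0])]
stand_round [([0.5942, -0.0538, 0.0021], 0.55, [465.0, 219.0])]
round_top [([0.5933, -0.0536, 0.0406], 0.69, [469.0, 216.0])]
square_top [([0.4482, -0.0524, 0.0444], 0.75, [471.0, 270.0])]
cup_white [([0.6571, 0.2317, -0.0004], 0.85, [360.0, 195.0]), ([0.5934, -0.0549, 0.0394], 0.28, [469.0, 216.0])]
lab_timer [([0.3722, 0.209, 0.0011], 0.7, [370.0, 300.0]), ([0.4436, -0.0538, 0.0438], 0.54, [471.0, 272.0]), ([0.591, -0.0569, -0.002], 0.2, [465.0, 220.0])]
marker_black [([0.4479, 0.2758, 0.0404], 0.64, [345.0, 270.0]), ([0.3799, 0.0681, 0.0037], 0.51, [423.0, 298.0]), ([0.4892, 0.3171, 0.0992], 0.29, [330.0, 250.0])]
```

```bash
python3 -c "
import cv2
a=cv2.imread('pics/scene0.png')[140:440,200:500];b=cv2.imread('pics/top0.png')[180:330,140:540]
cv2.imwrite('pics/c1.png',cv2.resize(a,(600,600)));cv2.imwrite('pics/c2.png',cv2.resize(b,(800,300),interpolation=3))"
```

```text
(no output)
```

View pics/c1.png

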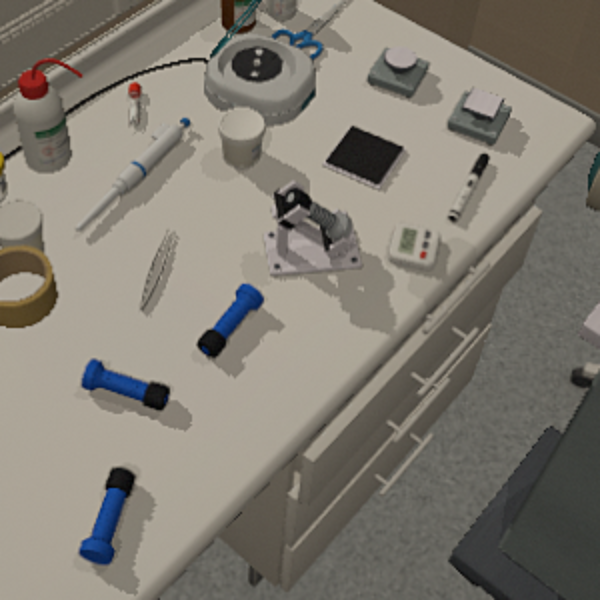

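View pics/c2.png

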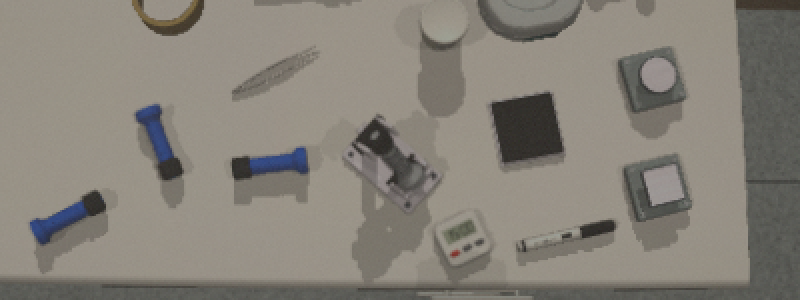

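The steel punch (scene px ≈357,247; top px ≈337,259) is the only one standing in the sloped rest. The three blue look-alikes lie flat at scene ≈(315,300), (262,332) and (255,397). The enlarged crop confirms the bare steel one in the rest. The round tag is at scene (399,168), the square tag at (441,190), and the pad at (382,216).

```bash
cat >> h.py <<'E'
def down(yaw):  # tool down, jaw axis z horizontal at yaw
    z=np.array([np.cos(yaw),np.sin(yaw),0]); x=np.array([0,0,-1.]); return R.from_matrix(np.c_[x,np.cross(z,x),z])
def plan(p,Rt,st=None):
    st=st or r.observe(); R0=R.from_quat(st['ee_rot']); d=R0.inv().apply(np.array(p)-st['ee_pos'])*100
    rv=(R0.inv()*Rt).as_rotvec(degrees=True)
    print('shift cm(tool)',d.round(2),'rows',np.ceil(abs(d).max()/4),'then turn deg',rv.round(2),'rows',np.ceil(abs(rv).max()/7))
E
python3 - <<'E'
from h import *
s=r.observe(); print(R.from_quat(s['ee_rot']).as_matrix().round(3))
for a in (140,-40): print(a); plan([.45,.28,.25],down(np.radians(a)))
print(r.camera_model('wrist'))
E
```

```text
[[ 0.     0.975  0.221]
 [-0.     0.221 -0.975]
 [-1.     0.     0.   ]]
140
shift cm(tool) [ -1.96  50.07 -74.87] rows 19.0 then turn deg [ 1.4276e+02  0.0000e+00 -1.0000e-02] rows 21.0
-40
shift cm(tool) [ -1.96  50.07 -74.87] rows 19.0 then turn deg [-3.724e+01  1.000e-02  0.000e+00] rows 6.0
{'fx': 401.73529799457447, 'fy': 401.73529799457447, 'cx': 322.4561221296438, 'cy': 241.028430202766, 'k1': 0.01667623360988535, 'tool_from_camera': array([[-3.90591867e-04, -2.58357976e-01,  9.66049172e-01,
        -1.55186919e-01],
       [-5.68782274e-04, -9.66049032e-01, -2.58358169e-01,
         7.46682006e-02],
       [ 9.99999762e-01, -6.50384244e-04,  2.30381458e-04,
         5.46443091e-04],
       [ 0.00000000e+00,  0.00000000e+00,  0.00000000e+00,
         1.00000000e+00]])}
```

{"name": "carry_out", "arguments": {
  "moves": [
    [[-0.1, 2.1, -3.1], [0, 0, 0], -1],
    [[-0.1, 2.1, -3.1], [0, 0, 0], -1],
    [[-0.1, 2.1, -3.1], [0, 0, 0], -1],
    [[-0.1, 2.1, -3.1], [0, 0, 0], -1],
    [[-0.1, 2.1, -3.1], [0, 0, 0], -1],
    [[-0.1, 2.1, -3.1], [0, 0, 0], -1],
    [[-0.1, 2.1, -3.1], [0, 0, 0], -1],
    [[-0.1, 2.1, -3.1], [0, 0, 0], -1],
    [[-0.1, 2.1, -3.1], [0, 0, 0], -1],
    [[-0.1, 2.1, -3.1], [0, 0, 0], -1],
    [[-0.1, 2.1, -3.1], [0, 0, 0], -1],
    [[-0.1, 2.1, -3.1], [0, 0, 0], -1],
    [[-0.1, 2.1, -3.1], [0, 0, 0], -1],
    [[-0.1, 2.1, -3.1], [0, 0, 0], -1],
    [[-0.1, 2.1, -3.1], [0, 0, 0], -1],
    [[-0.1, 2.1, -3.1], [0, 0, 0], -1],
    [[-0.1, 2.1, -3.1], [0, 0, 0], -1],
    [[-0.1, 2.1, -3.1], [0, 0, 0], -1],
    [[-0.1, 2.1, -3.1], [0, 0, 0], -1],
    [[-0.1, 2.1, -3.1], [0, 0, 0], -1]
  ]
}}

```text
clock: 2.87
ee_pos: [0.3999, 0.1388, 0.2507]
ee_rot: [0.441, 0.552, -0.441, 0.553]
force: [0.9, -1.3, -0.1]
gripper_width: 0.0934
```

{"name": "carry_out", "arguments": {
  "moves": [
    [[0, 2.0, -3.2], [0, 0, 0], -1],
    [[0, 2.0, -3.2], [0, 0, 0], -1],
    [[0, 2.0, -3.2], [0, 0, 0], -1],
    [[0, 2.0, -3.2], [0, 0, 0], -1],
    [[0, 0, 0], [-6.2, 0, 0], -1],
    [[0, 0, 0], [-6.2, 0, 0], -1],
    [[0, 0, 0], [-6.2, 0, 0], -1],
    [[0, 0, 0], [-6.2, 0, 0], -1],
    [[0, 0, 0], [-6.2, 0, 0], -1],
    [[0, 0, 0], [-6.2, 0, 0], -1],
    [[0, 0, 0], [0, 0, 0], -1],
    [[0, 0, 0], [0, 0, 0], -1],
    [[0, 0, 0], [0, 0, 0], -1]
  ]
}}

```text
clock: 3.95
ee_pos: [0.4494, 0.2791, 0.2504]
ee_rot: [0.243, 0.664, -0.243, 0.664]
force: [0.6, -0.0, 1.5]
gripper_width: 0.0939
```

```bash
cat > look.py <<'E'
from h import *; import sys
np.set_printoptions(precision=4,suppress=True)
s=r.observe(); print(s['clock'],s['ee_pos'],R.from_quat(s['ee_rot']).as_matrix().round(3).tolist(),s['force'],s['gripper_width'])
im,d,T=snap('wrist',sys.argv[1])
np.save('d.npy',d);np.save('T.npy',T)
for n in sys.argv[2:]:
    print(n,[(w(T,x['xyz']).round(4).tolist(),round(x['conf'],2),proj('wrist',T,w(T,x['xyz'])).tolist()) for x in r.mark_of(n,'wrist')[:3]])
E
python3 look.py w1 punch punch_mid punch_knob rest
```

```text
3.95 [0.4494 0.2791 0.2504] [[0.0, 0.645, 0.764], [-0.0, 0.764, -0.645], [-1.0, -0.0, 0.0]] [ 0.5517 -0.0123  1.5091] 0.09386890810507954
punch [([0.4491, 0.2751, 0.0419], 0.93, [325.0, 220.0]), ([0.4745, 0.2985, 0.0782], 0.7, [330.0, 189.0]), ([0.4756, 0.4136, 0.015], 0.56, [248.0, 82.0])]
punch_mid [([0.474, 0.2987, 0.0789], 0.83, [330.0, 189.0]), ([0.4701, 0.4663, 0.0188], 0.66, [202.0, 36.0])]
punch_knob [([0.4901, 0.322, 0.1056], 0.85, [327.0, 155.0]), ([0.467, 0.4968, 0.021], 0.67, [173.0, 7.0])]
rest [([0.4698, 0.2979, 0.0024], 0.57, [325.0, 182.0])]
```

View pics/w1.png

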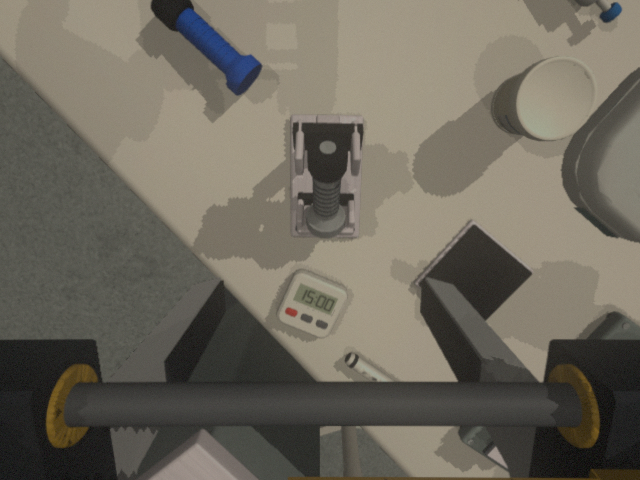

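The wrist view shows the steel punch in the rest at px (327,150)–(325,225), its axis lined up with the image's vertical, so the jaw yaw fits. A blue look-alike is at (205,45), the timer at (312,303), and the pad at (475,275).

```bash
python3 - <<'E'
from h import *
d=np.load('d.npy');T=np.load('T.npy');C=cloud('wrist',d,T)
h=np.array([.645,.764,0]);l=np.array([.764,-.645,0]);o=np.array([.47,.298,0])
for v in range(130,236,6):
    P=C[v,295:362]-o; m=P[:,2]>.03
    # ridge: points near highest
    z=P[:,2]; L=P@l
    t=[ (round(a*1000),round(b*1000)) for a,b in zip(L,z)][::3]
    k=(z>np.nanmax(z)-.012)
    print(v,'h',round(float(np.median((P@h)[k]))*1000),'lat',(L[k].min()*1000).round(1),(L[k].max()*1000).round(1),'zmax',(z.max()*1000).round(1))
m=(C[175:205,305:350]-o); L=(m@l); H=m@h; Z=m[...,2]
for v in (0,8,16,24): print([(int(a*1000),int(b*1000)) for a,b in zip(L[v],Z[v])][::2])
E
```

```text
130 h 47 lat -3.5 -3.5 zmax 405.6
136 h 47 lat -3.5 -3.5 zmax 405.6
142 h 41 lat -23.0 23.1 zmax 110.9
148 h 37 lat -22.7 23.6 zmax 115.5
154 h 33 lat -22.6 23.3 zmax 118.4
160 h 47 lat -3.5 -3.5 zmax 405.6
166 h 24 lat -23.1 23.1 zmax 120.8
172 h 20 lat -22.7 23.0 zmax 116.5
178 h 15 lat -10.3 10.7 zmax 112.9
184 h 10 lat -9.8 9.6 zmax 100.5
190 h 47 lat -3.5 -3.5 zmax 405.6
196 h -1 lat -10.1 10.3 zmax 89.5
202 h -7 lat -10.2 9.7 zmax 85.8
208 h -13 lat -9.5 8.2 zmax 79.7
214 h 47 lat -3.5 -3.5 zmax 405.6
220 h -26 lat -25.9 16.0 zmax 65.8
226 h 47 lat -3.5 -3.5 zmax 405.6
232 h 47 lat -3.5 -3.5 zmax 405.6
[(-20, 8), (-18, 8), (-16, 10), (-14, 8), (-10, 105), (-8, 108), (-7, 109), (-5, 112), (-4, 112), (-2, 112), (-1, 113), (0, 112), (1, 112), (2, 113), (4, 112), (5, 110), (7, 110), (8, 108), (10, 106), (17, 7), (18, 8), (20, 10), (22, 8)]
[(-20, 7), (-18, 10), (-16, 9), (-14, 8), (-10, 89), (-8, 93), (-7, 96), (-5, 98), (-4, 99), (-2, 100), (-1, 106), (0, 107), (1, 106), (3, 100), (4, 100), (6, 97), (7, 95), (9, 92), (15, 7), (17, 9), (18, 10), (21, 7), (22, 8)]
[(-20, 8), (-18, 8), (-16, 8), (-14, 9), (-10, 83), (-9, 88), (-7, 90), (-5, 90), (-4, 91), (-2, 92), (-1, 94), (0, 94), (1, 94), (3, 92), (5, 92), (6, 89), (8, 88), (10, 82), (15, 10), (17, 8), (19, 8), (21, 9), (23, 9)]
[(-19, 37), (-17, 37), (-15, 39), (-13, 37), (-11, 72), (-9, 79), (-7, 81), (-6, 83), (-4, 87), (-2, 88), (-1, 87), (0, 87), (1, 87), (3, 87), (5, 85), (6, 81), (8, 81), (10, 73), (13, 38), (15, 38), (17, 37), (19, 37), (21, 37)]
```

{"name": "carry_out", "arguments": {
  "moves": [
    [[0, 1.6, 0.18], [0, 0, 0], -1],
    [[0, 1.6, 0.18], [0, 0, 0], -1],
    [[2.5, 0, 0], [0, 0, 0], -1],
    [[2.5, 0, 0], [0, 0, 0], -1],
    [[2.5, 0, 0], [0, 0, 0], -1],
    [[2.5, 0, 0], [0, 0, 0], -1],
    [[2.5, 0, 0], [0, 0, 0], -1],
    [[2.0, 0, 0], [0, 0, 0], -1],
    [[1.8, 0, 0], [0, 0, 0], -1],
    [[0, 0, 0], [0, 0, 0], -1],
    [[0, 0, 0], [0, 0, 0], -1]
  ]
}}

```text
clock: 5.12
ee_pos: [0.4723, 0.3011, 0.0868]
ee_rot: [0.242, 0.665, -0.243, 0.664]
force: [-0.5, -0.6, 0.3]
gripper_width: 0.0939
```

{"name": "carry_out", "arguments": {
  "moves": [
    [[0, 0, 0], [0, 0, 0], 1],
    [[0, 0, 0], [0, 0, 0], 1],
    [[0, 0, 0], [0, 0, 0], 1],
    [[0, 0, 0], [0, 0, 0], 1],
    [[0, 0, 0], [0, 0, 0], 1],
    [[0, 0, 0], [0, 0, 0], 1],
    [[0, 0, 0], [0, 0, 0], 1],
    [[0, 0, 0], [0, 0, 0], 1]
  ]
}}

```text
clock: 5.78
ee_pos: [0.4728, 0.3014, 0.0875]
ee_rot: [0.242, 0.664, -0.242, 0.664]
force: [1.4, -0.8, 0.5]
gripper_width: 0.0442
```

{"name": "carry_out", "arguments": {
  "moves": [
    [[0, 0, 0], [0, 0, 0], 1],
    [[0, 0, 0], [0, 0, 0], 1],
    [[0, 0, 0], [0, 0, 0], 1],
    [[0, 0, 0], [0, 0, 0], 1],
    [[0, 0, 0], [0, 0, 0], 1],
    [[0, 0, 0], [0, 0, 0], 1]
  ]
}}

```text
clock: 6.28
ee_pos: [0.4727, 0.3014, 0.0874]
ee_rot: [0.242, 0.664, -0.242, 0.664]
force: [-0.4, 0.9, 0.1]
gripper_width: 0.0215
```

{"name": "carry_out", "arguments": {
  "moves": [
    [[0, 0, 0], [0, 0, 0], 1],
    [[0, 0, 0], [0, 0, 0], 1],
    [[-0.5, 0, 0], [0, 0, 0], 1],
    [[-1, 0, 0], [0, 0, 0], 1],
    [[-1.5, 0, 0], [0, 0, 0], 1],
    [[-1.5, 0, 0], [0, 0, 0], 1],
    [[-1.5, 0, 0], [0, 0, 0], 1],
    [[-2, 0, 0], [0, 0, 0], 1],
    [[-2, 0, 0], [0, 0, 0], 1],
    [[-2, 0, 0], [0, 0, 0], 1],
    [[-2, 0, 0], [0, 0, 0], 1],
    [[-1, 0, 0], [0, 0, 0], 1],
    [[0, 0, 0], [0, 0, 0], 1]
  ]
}}

```text
clock: 7.37
ee_pos: [0.4741, 0.302, 0.2405]
ee_rot: [0.244, 0.663, -0.241, 0.666]
force: [1.3, 1.0, -2.6]
gripper_width: 0.0212
```

```bash
python3 - <<'E'
from h import *
np.set_printoptions(precision=4,suppress=True)
s=r.observe(); print(s['clock'],s['ee_pos'],s['qpos'],s['gripper_width'],s['force'])
# target: punch upright. rotate about jaw axis (tool z) so h leans into up: find sign
R0=R.from_quat(s['ee_rot']); ax=R0.apply([0,1,0])*.7071+np.array([0,0,.7071])
for a in(45,-45): print(a,(R0*R.from_rotvec([0,0,a],degrees=True)*R0.inv()).apply(ax))
im,d,T=snap('wrist','w2')
for c in('wrist',):
  for n in('punch','punch_knob','pad_top'):
    print(n,[(w(T,x['xyz']).round(4).tolist(),round(x['conf'],2)) for x in r.mark_of(n,c)[:3]])
E
```

```text
7.3667 [0.4741 0.302  0.2405] [ 0.4434  0.2478  1.5194 -0.0002  1.3685  1.1422] 0.021211221861029382 [ 1.3277  0.9855 -2.5946]
45 [-0.0023 -0.0015  1.0027]
-45 [0.6464 0.7665 0.0027]
punch [([0.4543, 0.2758, 0.1928], 0.96), ([0.4777, 0.4134, 0.0165], 0.61)]
punch_knob [([0.4678, 0.4983, 0.017], 0.85), ([0.4936, 0.3216, 0.2574], 0.57), ([0.4758, 0.2984, 0.2328], 0.55)]
pad_top [([0.5281, 0.1207, 0.0103], 0.75)]
```

{"name": "carry_out", "arguments": {
  "moves": [
    [[0, 0, 0], [6.2, 0, 0], 1],
    [[0, 0, 0], [6.2, 0, 0], 1],
    [[0, 0, 0], [6.2, 0, 0], 1],
    [[0, 0, 0], [6.2, 0, 0], 1],
    [[0, 0, 0], [6.2, 0, 0], 1],
    [[0, 0, 0], [6.2, 0, 0], 1],
    [[0, 0, 0], [0, 0, 5], 1],
    [[0, 0, 0], [0, 0, 5], 1],
    [[0, 0, 0], [0, 0, 5], 1],
    [[0, 0, 0], [0, 0, 5], 1],
    [[0, 0, 0], [0, 0, 5], 1],
    [[0, 0, 0], [0, 0, 5], 1],
    [[0, 0, 0], [0, 0, 5], 1],
    [[0, 0, 0], [0, 0, 5], 1],
    [[0, 0, 0], [0, 0, 5], 1],
    [[0, 0, 0], [0, 0, 0], 1],
    [[0, 0, 0], [0, 0, 0], 1]
  ]
}}

```text
clock: 8.98
ee_pos: [0.4726, 0.2987, 0.2354]
ee_rot: [0.612, 0.35, -0.21, 0.678]
force: [0.6, 0.3, -1.5]
gripper_width: 0.0215
```

```bash
python3 look.py w3 punch punch_knob pad_top; python3 - <<'E'
from h import *
print(r.observe()['qpos'].round(3))
for c in ('scene','top'):
    im,d,T=snap(c,c+'3')
    P={}
    for n in('punch','punch_mid','punch_knob','pad_top'):
        print(c,n,[(w(T,x['xyz']).round(4).tolist(),round(x['conf'],2)) for x in r.mark_of(n,c)[:4]])
E
```

```text
8.9833 [0.4726 0.2987 0.2354] [[0.667, 0.712, 0.217], [0.144, 0.163, -0.976], [-0.731, 0.683, 0.006]] [ 0.5553  0.3033 -1.5041] 0.02149306693717912
punch [([0.5422, 0.6262, 0.0175], 0.86, [30.0, 252.0]), ([0.4826, 0.3024, 0.1747], 0.83, [318.0, 333.0])]
punch_knob [([0.4602, 0.5937, 0.0159], 0.93, [14.0, 335.0]), ([0.484, 0.3035, 0.262], 0.92, [316.0, 266.0]), ([0.466, 0.4981, 0.0189], 0.65, [110.0, 350.0])]
pad_top [([0.5307, 0.116, 0.0105], 0.69, [525.0, 374.0])]
[ 0.613 -0.007  2.1   -0.704  0.426  2.523]
scene punch [([0.4779, 0.418, 0.0206], 0.65), ([0.5432, 0.6297, 0.0155], 0.62), ([0.3759, 0.7679, 0.0173], 0.6), ([0.4815, 0.2931, 0.1799], 0.55)]
scene punch_mid [([0.3972, 0.7231, 0.0092], 0.77), ([0.4972, 0.6084, 0.0196], 0.72), ([0.479, 0.3014, 0.2307], 0.56)]
scene punch_knob [([0.4661, 0.496, 0.0144], 0.61), ([0.4802, 0.3017, 0.2649], 0.52), ([0.4171, 0.6944, 0.0127], 0.5), ([0.461, 0.5963, 0.0158], 0.49)]
scene pad_top [([0.5244, 0.1206, 0.0078], 0.62)]
top punch [([0.3716, 0.7669, 0.0188], 0.64), ([0.4815, 0.2986, 0.1799], 0.59), ([0.4778, 0.4132, 0.0143], 0.59)]
top punch_mid [([0.4684, 0.4554, 0.0152], 0.93), ([0.4946, 0.6071, 0.0124], 0.88), ([0.4791, 0.299, 0.2273], 0.77), ([0.3965, 0.7253, 0.017], 0.55)]
top punch_knob [([0.4812, 0.2958, 0.2654], 0.74), ([0.4166, 0.6874, 0.0111], 0.61), ([0.464, 0.493, 0.0155], 0.46), ([0.463, 0.5899, 0.0145], 0.39)]
top pad_top [([0.4485, -0.0548, 0.0407], 0.7), ([0.5264, 0.1166, 0.0116], 0.66), ([0.5939, -0.0556, 0.0424], 0.65)]
```

View pics/w3.png

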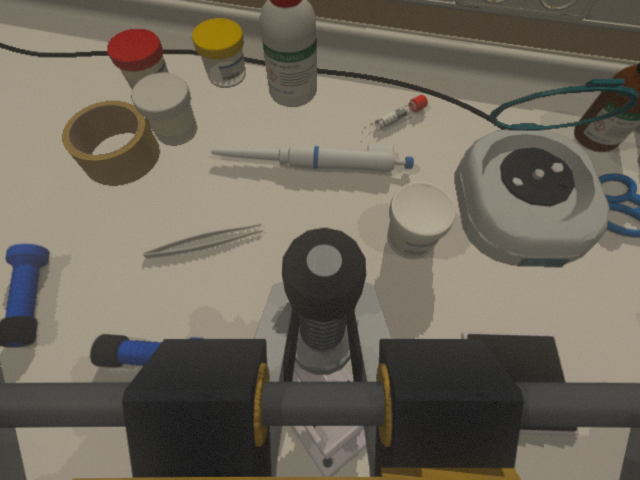

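The punch is held upright in the closed fingers: knob at px (323,270), foot below. The cup is at (420,215) and the pad at (515,380).

{"name": "carry_out", "arguments": {
  "moves": [
    [[0.04, 0.03, 1.25], [0, 0, 0], 1],
    [[0.04, 0.03, 1.25], [0, 0, 0], 1],
    [[0.04, 0.03, 1.25], [0, 0, 0], 1],
    [[0.04, 0.03, 1.25], [0, 0, 0], 1],
    [[0.04, 0.03, 1.25], [0, 0, 0], 1],
    [[0.04, 0.03, 1.25], [0, 0, 0], 1],
    [[0.04, 0.03, 1.25], [0, 0, 0], 1],
    [[0.04, 0.03, 1.25], [0, 0, 0], 1],
    [[0.04, 0.03, 1.25], [0, 0, 0], 1],
    [[0.04, 0.03, 1.25], [0, 0, 0], 1],
    [[0.04, 0.03, 1.25], [0, 0, 0], 1],
    [[0.04, 0.03, 1.25], [0, 0, 0], 1],
    [[0.04, 0.03, 1.25], [0, 0, 0], 1],
    [[0.04, 0.03, 1.25], [0, 0, 0], 1],
    [[0.04, 0.03, 1.25], [0, 0, 0], 1],
    [[0, 0, 0], [0, 0, 0], 1],
    [[0, 0, 0], [0, 0, 0], 1]
  ]
}}

```text
clock: 11.1
ee_pos: [0.5218, 0.1173, 0.237]
ee_rot: [0.614, 0.348, -0.209, 0.677]
force: [-0.7, 0.0, -2.2]
gripper_width: 0.0213
```

```bash
python3 look.py w4 punch punch_knob punch_mid pad_top; python3 - <<'E'
from h import *
s=r.observe();print(s['qpos'].round(3))
R0=R.from_quat(s['ee_rot']); x=R0.as_matrix()[:,0]; c=np.sqrt(.5)
yaw=np.arctan2(x[1],x[0]); X=np.array([c*np.cos(yaw),c*np.sin(yaw),-c]); Z=np.array([np.sin(yaw),-np.cos(yaw),0])
plan(s['ee_pos'],R.from_matrix(np.c_[X,np.cross(Z,X),Z]))
print('down in tool', R0.inv().apply([0,0,-1]))
for c in ('scene','top'):
    im,d,T=snap(c,c+'4')
    for n in('punch','punch_knob','pad_top'):
        print(c,n,[(w(T,x['xyz']).round(4).tolist(),round(x['conf'],2)) for x in r.mark_of(n,c) if .4<w(T,x['xyz'])[0]<.65 and 0<w(T,x['xyz'])[1]<.2])
E
```

```text
11.1 [0.5218 0.1173 0.237 ] [[0.671, 0.71, 0.214], [0.144, 0.158, -0.977], [-0.728, 0.686, 0.004]] [-0.672   0.03   -2.1566] 0.021288407723915305
punch [([0.5299, 0.1217, 0.1793], 0.9, [316.0, 335.0])]
punch_knob []
punch_mid [([0.5302, 0.1178, 0.2291], 0.7, [324.0, 306.0])]
pad_top [([0.5312, 0.122, 0.0079], 0.85, [318.0, 383.0]), ([0.6576, 0.2341, -0.0029], 0.73, [246.0, 248.0])]
[-0.015 -0.096  2.185  0.477  0.347  0.945]
shift cm(tool) [0. 0. 0.] rows 0.0 then turn deg [ 0.35 -0.01  1.69] rows 1.0
down in tool [ 0.7276818  -0.68590243 -0.00413057]
scene punch [([0.529, 0.1139, 0.1793], 0.8)]
scene punch_knob [([0.5247, 0.1214, 0.2642], 0.66)]
scene pad_top [([0.5212, 0.1218, 0.0061], 0.9)]
top punch [([0.5281, 0.117, 0.1784], 0.45)]
top punch_knob [([0.5269, 0.1176, 0.2649], 0.58)]
top pad_top [([0.5261, 0.1164, 0.01], 0.57)]
```

{"name": "carry_out", "arguments": {
  "moves": [
    [[0, 0, 0], [0.3, 0, 0.8], 1],
    [[1.0, -0.97, 0], [0, 0, 0], 1],
    [[1.0, -0.97, 0], [0, 0, 0], 1],
    [[1.0, -0.97, 0], [0, 0, 0], 1],
    [[1.0, -0.97, 0], [0, 0, 0], 1],
    [[1.0, -0.97, 0], [0, 0, 0], 1],
    [[1.0, -0.97, 0], [0, 0, 0], 1],
    [[1.0, -0.97, 0], [0, 0, 0], 1],
    [[1.0, -0.97, 0], [0, 0, 0], 1],
    [[1.0, -0.97, 0], [0, 0, 0], 1],
    [[1.0, -0.97, 0], [0, 0, 0], 1],
    [[0.7, -0.68, 0], [0, 0, 0], 1],
    [[0, 0, 0], [0, 0, 0], 1],
    [[0, 0, 0], [0, 0, 0], 1]
  ]
}}

```text
clock: 12.92
ee_pos: [0.5216, 0.1221, 0.1196]
ee_rot: [0.619, 0.347, -0.201, 0.675]
force: [0.3, 0.0, -2.1]
gripper_width: 0.0215
```

```bash
python3 - <<'E'
from h import *
np.set_printoptions(precision=4,suppress=True)
s=r.observe();print(s['ee_pos'],s['qpos'],s['force'],R.from_quat(s['ee_rot']).as_matrix()[:,0],R.from_quat(s['ee_rot']).as_matrix()[2])
im,d,T=snap('scene','scene5')
for n in('punch','punch_knob','pad_top'):
    print(n,[(w(T,x['xyz']).round(4).tolist(),round(x['conf'],2)) for x in r.mark_of(n,'scene') if .4<w(T,x['xyz'])[0]<.65 and 0<w(T,x['xyz'])[1]<.2])
cv2.imwrite('pics/s5c.png',cv2.resize(cv2.imread('pics/scene5.png')[150:270,320:480],(640,480),interpolation=2))
E
```

```text
[0.5216 0.1221 0.1196] [-0.0187  0.128   2.4018  2.2566  0.2228 -0.8658] [ 0.3285  0.0387 -2.0599] [ 0.6778  0.1583 -0.718 ] [-0.718   0.696  -0.0086]
punch [([0.5299, 0.1182, 0.0618], 0.64)]
punch_knob [([0.5274, 0.1232, 0.147], 0.48)]
pad_top [([0.5223, 0.1232, 0.0087], 0.94)]
```

View pics/s5c.png

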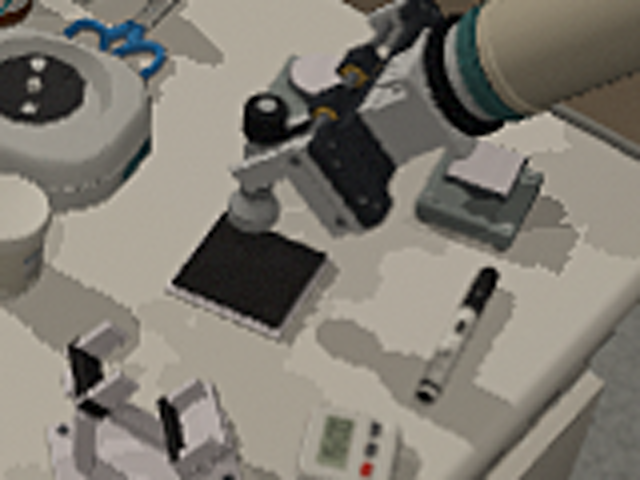

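The punch hangs upright over the pad: knob (268,118), foot (253,210), pad centre (250,270) in the crop. Marker, timer and square tag are clear.

{"name": "carry_out", "arguments": {
  "moves": [
    [[0.2, -0.2, 0], [0, 0, 0], 1],
    [[0.2, -0.2, 0], [0, 0, 0], 1],
    [[0.2, -0.2, 0], [0, 0, 0], 1],
    [[0.2, -0.2, 0], [0, 0, 0], 1],
    [[0.2, -0.2, 0], [0, 0, 0], 1],
    [[0.2, -0.2, 0], [0, 0, 0], 1],
    [[0.2, -0.2, 0], [0, 0, 0], 1],
    [[0.2, -0.2, 0], [0, 0, 0], 1],
    [[0.2, -0.2, 0], [0, 0, 0], 1],
    [[0.2, -0.2, 0], [0, 0, 0], 1],
    [[0.2, -0.2, 0], [0, 0, 0], 1],
    [[0.2, -0.2, 0], [0, 0, 0], 1],
    [[0.2, -0.2, 0], [0, 0, 0], 1],
    [[0.2, -0.2, 0], [0, 0, 0], 1],
    [[0, 0, 0], [0, 0, 0], 1]
  ]
}}

```text
clock: 14.37
ee_pos: [0.521, 0.1227, 0.0799]
ee_rot: [0.619, 0.347, -0.201, 0.675]
force: [0.5, 0.0, -1.4]
gripper_width: 0.0213
```

```bash
cat > st.py <<'E'
from h import *; import sys
np.set_printoptions(precision=4,suppress=True)
s=r.observe();M=R.from_quat(s['ee_rot']).as_matrix();print(s['clock'],s['ee_pos'],'q',s['qpos'],'F',s['force'],'W',s['gripper_width']);print('x',M[:,0],'y',M[:,1],'z',M[:,2])
def near(c,n,T):
    return [w(T,x['xyz']).round(4).tolist() for x in r.mark_of(n,c) if .4<w(T,x['xyz'])[0]<.68 and -.1<w(T,x['xyz'])[1]<.2]
for c in sys.argv[1:]:
    im,d,T=snap(c,c+'%d'%(s['clock']*10))
    for n in('punch','punch_knob','pad_top','round_top'): print(c,n,near(c,n,T))
E
python3 st.py scene top
```

```text
14.3667 [0.521  0.1227 0.0799] q [-0.0179  0.2369  2.466   2.6318  0.3589 -1.2562] F [ 0.5079  0.0216 -1.4028] W 0.02131373053020547
x [ 0.6782  0.1593 -0.7174] y [0.7012 0.1518 0.6966] z [ 0.2199 -0.9755 -0.0087]
scene punch [[0.5283, 0.1188, 0.0229]]
scene punch_knob [[0.5255, 0.1233, 0.1077]]
scene pad_top [[0.5257, 0.1189, 0.008]]
scene round_top [[0.5925, -0.0492, 0.0435], [0.446, -0.0541, 0.0421]]
top punch [[0.5273, 0.1222, 0.0192]]
top punch_knob [[0.5255, 0.121, 0.1082]]
top pad_top [[0.5285, 0.1148, 0.0087]]
top round_top [[0.5934, -0.0576, 0.0437]]
```

{"name": "carry_out", "arguments": {
  "moves": [
    [[0, 0, 0.2], [0.3, 0, 0], 1],
    [[0, 0, 0.2], [0.2, 0, 0], 1],
    [[0.14, -0.14, 0], [0, 0, 0], 1],
    [[0.14, -0.14, 0], [0, 0, 0], 1],
    [[0.14, -0.14, 0], [0, 0, 0], 1],
    [[0.14, -0.14, 0], [0, 0, 0], 1],
    [[0, 0, 0], [0, 0, 0], 1],
    [[0.05, -0.05, 0], [0, 0, 0], 1],
    [[0.05, -0.05, 0], [0, 0, 0], 1],
    [[0, 0, 0], [0, 0, 0], 1]
  ]
}}

```text
clock: 15.7
ee_pos: [0.522, 0.119, 0.0713]
ee_rot: [0.623, 0.346, -0.202, 0.672]
force: [0.0, 0.3, -1.6]
gripper_width: 0.0211
```

{"name": "carry_out", "arguments": {
  "moves": [
    [[0.05, -0.05, 0], [0, 0, 0], 1],
    [[0.05, -0.05, 0], [0, 0, 0], 1],
    [[0, 0, 0], [0, 0, 0], 1]
  ]
}}

```text
clock: 15.95
ee_pos: [0.522, 0.119, 0.0699]
ee_rot: [0.623, 0.346, -0.202, 0.672]
force: [-0.8, 0.5, -2.1]
gripper_width: 0.0209
```

{"name": "carry_out", "arguments": {
  "moves": [
    [[0.05, -0.05, 0], [0, 0, 0], 1],
    [[0.05, -0.05, 0], [0, 0, 0], 1],
    [[0, 0, 0], [0, 0, 0], 1]
  ]
}}

```text
clock: 16.2
ee_pos: [0.5219, 0.119, 0.0684]
ee_rot: [0.623, 0.346, -0.202, 0.672]
force: [-0.4, -0.1, -1.8]
gripper_width: 0.0214
```

{"name": "carry_out", "arguments": {
  "moves": [
    [[0.05, -0.05, 0], [0, 0, 0], 1],
    [[0.05, -0.05, 0], [0, 0, 0], 1],
    [[0, 0, 0], [0, 0, 0], 1]
  ]
}}

```text
clock: 16.45
ee_pos: [0.5224, 0.1192, 0.0677]
ee_rot: [0.623, 0.345, -0.201, 0.673]
force: [-2.5, -0.8, 2.6]
gripper_width: 0.0217
```

{"name": "carry_out", "arguments": {
  "moves": [
    [[0.03, -0.03, 0], [0, 0, 0], 1],
    [[0, 0, 0], [0, 0, 0], 0.6],
    [[0, 0, 0], [0, 0, 0], 0.4],
    [[0, 0, 0], [0, 0, 0], 0.2],
    [[0, 0, 0], [0, 0, 0], 0],
    [[0, 0, 0], [0, 0, 0], -1],
    [[0, 0, 0], [0, 0, 0], -1],
    [[0, 0, 0], [0, 0, 0], -1],
    [[0, 0, 0], [0, 0, 0], -1],
    [[0, 0, 0], [0, 0, 0], -1],
    [[0, 0, 0], [0, 0, 0], -1],
    [[0, 0, 0], [0, 0, 0], -1]
  ]
}}

```text
clock: 17.45
ee_pos: [0.522, 0.119, 0.0667]
ee_rot: [0.623, 0.346, -0.202, 0.672]
force: [-0.3, 0.5, 0.1]
gripper_width: 0.0847
```

```bash
python3 st.py scene top
```

```text
17.45 [0.522  0.119  0.0667] q [-0.0316  0.2785  2.4866  2.6798  0.4179 -1.313 ] F [-0.3496  0.5175  0.1238] W 0.08472189628682743
x [ 0.6793  0.1594 -0.7164] y [0.702  0.1435 0.6976] z [ 0.214  -0.9767 -0.0145]
scene punch [[0.5304, 0.1155, 0.0096]]
scene punch_knob [[0.526, 0.1235, 0.0929]]
scene pad_top [[0.5234, 0.123, 0.0075]]
scene round_top [[0.5905, -0.0518, 0.0413]]
top punch [[0.5258, 0.1171, 0.0083]]
top punch_knob [[0.5245, 0.1188, 0.0961]]
top pad_top [[0.5251, 0.1166, 0.0088]]
top round_top [[0.5921, -0.0538, 0.0406]]
```

{"name": "carry_out", "arguments": {
  "moves": [
    [[-0.6, 0, 0], [0, 0, 0], -1],
    [[-1, 0, 0], [0, 0, 0], -1],
    [[-1.2, 0, 0], [0, 0, 0], -1],
    [[-1.2, 0, 0], [0, 0, 0], -1],
    [[-1.2, 0, 0], [0, 0, 0], -1],
    [[-1.2, 0, 0], [0, 0, 0], -1],
    [[-1.2, 0, 0], [0, 0, 0], -1],
    [[-1.2, 0, 0], [0, 0, 0], -1],
    [[-1.2, 0, 0], [0, 0, 0], -1],
    [[-1.2, 0, 0], [0, 0, 0], -1],
    [[-1.2, 0, 0], [0, 0, 0], -1],
    [[-1.2, 0, 0], [0, 0, 0], -1],
    [[0, 0, 0], [0, 0, 0], -1],
    [[0, 0, 0], [0, 0, 0], -1]
  ]
}}

```text
clock: 19.12
ee_pos: [0.4296, 0.0972, 0.1649]
ee_rot: [0.623, 0.345, -0.201, 0.673]
force: [-0.5, -0.1, -0.0]
gripper_width: 0.094
```

```bash
python3 st.py
```

```text
19.1167 [0.4296 0.0972 0.1649] q [-0.1713 -0.1475  2.4773  1.3016  0.2866  0.0051] F [-0.4766 -0.1127 -0.0494] W 0.09401264227743052
x [ 0.6812  0.1588 -0.7147] y [0.7002 0.144  0.6993] z [ 0.2139 -0.9768 -0.0131]
```

{"name": "carry_out", "arguments": {
  "moves": [
    [[-0.7, 0.7, 0], [0, 0, 0], -1],
    [[-0.7, 0.7, 0], [0, 0, 0], -1],
    [[-0.7, 0.7, 0], [0, 0, 0], -1],
    [[-0.7, 0.7, 0], [0, 0, 0], -1],
    [[-0.7, 0.7, 0], [0, 0, 0], -1],
    [[0, 0, 0], [0, 0, -3], -1],
    [[0, 0, 0], [0, 0, -3], -1],
    [[0, 0, 0], [0, 0, -3], -1],
    [[0, 0, 0], [0, 0, -3], -1],
    [[0, 0, 0], [0, 0, -3], -1],
    [[0, 0, 0], [0, 0, -4], -1],
    [[0, 0, 0], [0, 0, -5], -1],
    [[0, 0, 0], [0, 0, -5], -1],
    [[0, 0, 0], [0, 0, -5], -1],
    [[0, 0, 0], [0, 0, -5], -1],
    [[0, 0, 0], [0, 0, -5], -1],
    [[0, 0, 0], [0, 0, -1.5], -1],
    [[0, 0, 0], [0, 0, 0], -1],
    [[0, 0, 0], [0, 0, 0], -1]
  ]
}}

```text
clock: 20.7
ee_pos: [0.4304, 0.0983, 0.2122]
ee_rot: [0.441, 0.561, -0.444, 0.542]
force: [-1.4, 0.5, 0.4]
gripper_width: 0.0939
```

```bash
python3 st.py; python3 - <<'E'
from h import *
plan([.526,.118,.22],down(np.radians(-77)))
E
```

```text
20.7 [0.4304 0.0983 0.2122] q [0.0546 0.0975 1.7836 0.0151 1.2843 1.4027] F [-1.4214  0.4639  0.3791] W 0.09386737755040572
x [-0.0246  0.0131 -0.9996] y [ 0.976   0.2166 -0.0211] z [ 0.2163 -0.9762 -0.0181]
shift cm(tool) [-0.99  9.74  0.13] rows 3.0 then turn deg [-0.5  -1.04  1.21] rows 1.0
```

{"name": "carry_out", "arguments": {
  "moves": [
    [[0, 0, 0], [-0.5, -1.0, 1.2], -1],
    [[-0.2, 2.4, 0], [0, 0, 0], -1],
    [[-0.2, 2.4, 0], [0, 0, 0], -1],
    [[-0.2, 2.4, 0], [0, 0, 0], -1],
    [[-0.2, 2.4, 0], [0, 0, 0], -1],
    [[0, 0, 0], [0, 0, 0], -1],
    [[0, 0, 0], [0, 0, 0], -1]
  ]
}}

```text
clock: 21.28
ee_pos: [0.5236, 0.119, 0.2212]
ee_rot: [0.441, 0.553, -0.44, 0.554]
force: [0.0, -0.3, 0.9]
gripper_width: 0.0943
```

```bash
python3 st.py; python3 look.py w6 punch_knob punch pad_top round_top; python3 - <<'E'
from h import *
d=np.load('d.npy');T=np.load('T.npy');C=cloud('wrist',d,T)
m=r.cut_out('punch_knob','wrist')
for x in m[:2]:
    P=C[x['pixels']&(d>0)]; t=P[P[:,2]>np.percentile(P[:,2],60)]
    q=P[(P[:,2]>.095)&(P[:,2]<.115)]
    print(x['conf'],len(P),'top z',np.percentile(P[:,2],[5,50,80,95]).round(4),'ctr',((q[:,:2].max(0)+q[:,:2].min(0))/2).round(4),np.ptp(q[:,:2],axis=0).round(4))
E
```

```text
21.2833 [0.5236 0.119  0.2212] q [ 0.0943  0.2237  1.6012 -0.0008  1.3155  1.4393] F [ 0.0282 -0.347   0.852 ] W 0.09432593367626117
x [ 0.0012 -0.0006 -1.    ] y [0.9746 0.2241 0.0011] z [ 0.224  -0.9746  0.0009]
21.2833 [0.5236 0.119  0.2212] [[0.001, 0.975, 0.224], [-0.001, 0.224, -0.975], [-1.0, 0.001, 0.001]] [ 0.0282 -0.347   0.852 ] 0.09432593367626117
punch_knob [([0.5312, 0.1219, 0.0957], 0.72, [320.0, 230.0])]
punch [([0.5313, 0.1222, 0.0099], 0.87, [320.0, 208.0])]
pad_top [([0.6544, 0.2355, -0.0028], 0.62, [223.0, 38.0])]
round_top [([0.5902, -0.0528, 0.0434], 0.7, [542.0, 193.0])]
0.63 1497 top z [0.0957 0.1086 0.1094 0.11  ] ctr [0.5281 0.1208] [0.0284 0.0289]
```

View pics/w6.png

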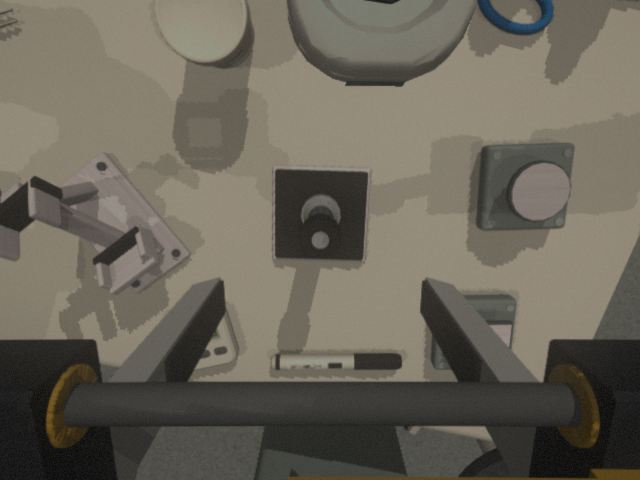

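The punch stands upright on the pad: knob (320,235), pad centre (321,213). The round tag is at (540,190).

{"name": "carry_out", "arguments": {
  "moves": [
    [[0, 0.41, -0.06], [0, 0, 0], -1],
    [[0, 0, 0], [0, 0, 0], -1],
    [[1.5, 0, 0], [0, 0, 0], -1],
    [[1.5, 0, 0], [0, 0, 0], -1],
    [[1.5, 0, 0], [0, 0, 0], -1],
    [[1.5, 0, 0], [0, 0, 0], -1],
    [[1.5, 0, 0], [0, 0, 0], -1],
    [[1.5, 0, 0], [0, 0, 0], -1],
    [[1.5, 0, 0], [0, 0, 0], -1],
    [[1.0, 0, 0], [0, 0, 0], -1],
    [[0.4, 0, 0], [0, 0, 0], -1],
    [[0, 0, 0], [0, 0, 0], -1]
  ]
}}

```text
clock: 22.58
ee_pos: [0.5276, 0.1196, 0.102]
ee_rot: [0.44, 0.552, -0.441, 0.554]
force: [-0.8, -0.1, -0.7]
gripper_width: 0.0939
```

{"name": "carry_out", "arguments": {
  "moves": [
    [[0, 0, 0], [0, 0, 0], 1],
    [[0, 0, 0], [0, 0, 0], 1],
    [[0, 0, 0], [0, 0, 0], 1],
    [[0, 0, 0], [0, 0, 0], 1],
    [[0, 0, 0], [0, 0, 0], 1],
    [[0, 0, 0], [0, 0, 0], 1],
    [[0, 0, 0], [0, 0, 0], 1],
    [[0, 0, 0], [0, 0, 0], 1],
    [[0, 0, 0], [0, 0, 0], 1],
    [[0, 0, 0], [0, 0, 0], 1],
    [[0, 0, 0], [0, 0, 0], 1],
    [[0, 0, 0], [0, 0, 0], 1],
    [[0, 0, 0], [0, 0, 0], 1]
  ]
}}

```text
clock: 23.67
ee_pos: [0.5281, 0.1197, 0.1027]
ee_rot: [0.441, 0.552, -0.441, 0.554]
force: [-0.7, 1.2, -0.8]
gripper_width: 0.0294
```

```bash
python3 st.py scene top
```

```text
23.6667 [0.5281 0.1197 0.1027] q [ 0.0959  0.3289  1.7711 -0.0025  1.0396  1.443 ] F [-0.6553  1.1727 -0.8454] W 0.029404111417954227
x [ 0.0023 -0.002  -1.    ] y [0.9748 0.2231 0.0018] z [ 0.2231 -0.9748  0.0024]
scene punch [[0.528, 0.1153, 0.0086]]
scene punch_knob [[0.5256, 0.1194, 0.0923]]
scene pad_top [[0.5231, 0.1188, 0.006]]
scene round_top [[0.5925, -0.0504, 0.0416]]
top punch [[0.5252, 0.1197, 0.0064]]
top punch_knob []
top pad_top [[0.5247, 0.1174, 0.0103]]
top round_top [[0.5938, -0.0535, 0.0425]]
```

{"name": "carry_out", "arguments": {
  "moves": [
    [[0, 0, 0], [0, 0, 0], 1],
    [[-0.5, 0, 0], [0, 0, 0], 1],
    [[-1, 0, 0], [0, 0, 0], 1],
    [[-1.5, 0, 0], [0, 0, 0], 1],
    [[-1.5, 0, 0], [0, 0, 0], 1],
    [[-1.5, 0, 0], [0, 0, 0], 1],
    [[-1, 0, 0], [0, 0, 0], 1],
    [[0, 0.3, 2.2], [0, 0, 0], 1],
    [[0, 0.3, 2.2], [0, 0, 0], 1],
    [[0, 0.3, 2.2], [0, 0, 0], 1],
    [[0, 0.3, 2.2], [0, 0, 0], 1],
    [[0, 0.3, 2.2], [0, 0, 0], 1],
    [[0, 0.3, 2.2], [0, 0, 0], 1],
    [[0, 0.3, 2.2], [0, 0, 0], 1],
    [[0, 0.3, 2.2], [0, 0, 0], 1],
    [[0, 0, 0.6], [0, 0, 0], 1],
    [[0, 0, 0], [0, 0, 0], 1],
    [[0, 0, 0], [0, 0, 0], 1],
    [[0, 0, 0], [0, 0, 0], 1]
  ]
}}

```text
clock: 25.75
ee_pos: [0.5913, -0.051, 0.1733]
ee_rot: [0.441, 0.552, -0.441, 0.554]
force: [-0.0, 0.2, -0.6]
gripper_width: 0.0294
```

```bash
python3 st.py scene top; python3 look.py w7 punch_knob punch round_top; python3 - <<'E'
from h import *
for c in('scene','top','wrist'):
    im,d,T=snap(c,c+'m'); C=cloud(c,d,T)
    # tag disc: points z 0.036-.048 near (.592,-.053); knob
    Q=C[(d>0)]; n=np.linalg.norm(Q[:,:2]-[.592,-.053],axis=1)
    q=Q[(Q[:,2]>.036)&(Q[:,2]<.05)&(n<.032)]
    k=Q[(Q[:,2]>.10)&(Q[:,2]<.13)&(n<.03)]
    if len(q)>20:
        e,_=cv2.minEnclosingCircle((q[:,:2]*1000).astype(np.float32)); print(c,'tag z',np.median(q[:,2]).round(4),len(q),'circ',np.round(e,1),_,'mean',q[:,:2].mean(0).round(4))
E
```

```text
25.75 [ 0.5913 -0.051   0.1733] q [-0.2028  0.3387  1.5581 -0.0008  1.243   1.1426] F [-0.0375  0.2159 -0.5913] W 0.02942780619887702
x [ 0.0016 -0.0011 -1.    ] y [0.9747 0.2237 0.0013] z [ 0.2237 -0.9747  0.0015]
scene punch [[0.593, -0.0532, 0.0796]]
scene punch_knob [[0.59, -0.0535, 0.166]]
scene pad_top [[0.5255, 0.1203, 0.0073]]
scene round_top [[0.5927, -0.0526, 0.0411], [0.5886, -0.049, 0.1296]]
top punch [[0.5923, -0.052, 0.0817]]
top punch_knob [[0.5927, -0.053, 0.1301]]
top pad_top [[0.5233, 0.1139, 0.0105]]
top round_top [[0.5918, -0.0553, 0.0394]]
26.25 [ 0.592  -0.0521  0.1733] [[0.002, 0.975, 0.223], [-0.002, 0.223, -0.975], [-1.0, 0.002, 0.003]] [ 0.5381  0.4275 -1.5942] 0.02978955407206418
punch_knob [([0.5948, -0.0506, 0.1672], 0.7, [319.0, 304.0])]
punch [([0.5922, -0.0485, 0.0809], 0.82, [316.0, 252.0]), ([0.5895, -0.053, 0.043], 0.6, [322.0, 243.0])]
round_top [([0.5911, -0.0529, 0.0444], 0.7, [322.0, 241.0])]
scene tag z 0.0411 161 circ [590.7 -50.3] 28.263423919677734 mean [ 0.5882 -0.0484]
top tag z 0.0418 150 circ [589.7 -52.2] 25.515886306762695 mean [ 0.582 -0.047]
wrist tag z 0.0427 1818 circ [591.5 -51.4] 25.894899368286133 mean [ 0.6022 -0.0492]
```

View pics/w7.png

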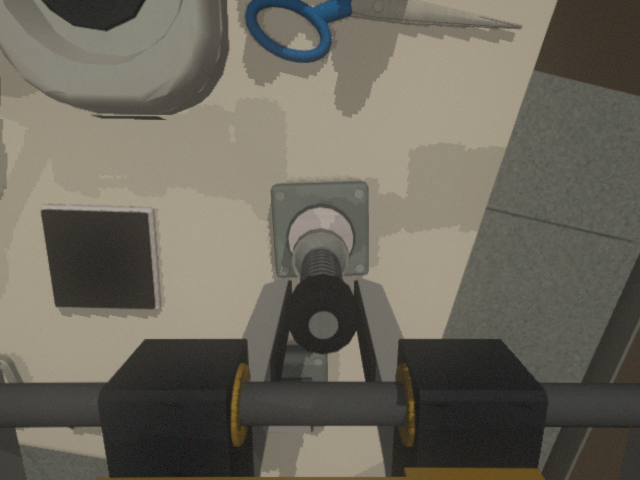

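The punch hangs straight over the round tag: tag disc (321,232), foot (320,255), knob (323,318). The square tag is hidden behind the gripper and untouched.

{"name": "carry_out", "arguments": {
  "moves": [
    [[0.6, 0, 0], [0, 0, 0], 1],
    [[0.6, 0, 0], [0, 0, 0], 1],
    [[0.6, 0, 0], [0, 0, 0], 1],
    [[0.6, 0, 0], [0, 0, 0], 1],
    [[0.6, 0, 0], [0, 0, 0], 1],
    [[0.5, 0, 0], [0, 0, 0], 1],
    [[0, 0, 0], [0, 0, 0], 1],
    [[0.05, 0, 0], [0, 0, 0], 1],
    [[0.05, 0, 0], [0, 0, 0], 1],
    [[0.05, 0, 0], [0, 0, 0], 1],
    [[0.05, 0, 0], [0, 0, 0], 1],
    [[0, 0, 0], [0, 0, 0], 1],
    [[0, 0, 0], [0, 0, 0], 1]
  ]
}}

```text
clock: 27.68
ee_pos: [0.5922, -0.0523, 0.1365]
ee_rot: [0.441, 0.552, -0.441, 0.554]
force: [1.2, -0.0, -1.6]
gripper_width: 0.0295
```

```bash
python3 st.py
```

```text
27.6833 [ 0.5922 -0.0523  0.1365] q [-0.2041  0.3683  1.6103 -0.0017  1.1599  1.1423] F [ 1.1728 -0.0016 -1.6182] W 0.029459363748742022
x [ 0.0027 -0.0022 -1.    ] y [0.9748 0.2232 0.0022] z [ 0.2232 -0.9748  0.0027]
```

{"name": "carry_out", "arguments": {
  "moves": [
    [[0.05, 0, 0], [0, 0, 0], 1],
    [[0.05, 0, 0], [0, 0, 0], 1],
    [[0.05, 0, 0], [0, 0, 0], 1],
    [[0.05, 0, 0], [0, 0, 0], 1],
    [[0.05, 0, 0], [0, 0, 0], 1],
    [[0.05, 0, 0], [0, 0, 0], 1],
    [[0, 0, 0], [0, 0, 0], 1]
  ]
}}

```text
clock: 28.27
ee_pos: [0.5922, -0.0523, 0.1336]
ee_rot: [0.441, 0.552, -0.441, 0.554]
force: [0.0, 0.9, 1.2]
gripper_width: 0.0294
```

{"name": "carry_out", "arguments": {
  "moves": [
    [[0.05, 0, 0], [0, 0, 0], 1],
    [[0.05, 0, 0], [0, 0, 0], 1],
    [[0.05, 0, 0], [0, 0, 0], 1],
    [[0.05, 0, 0], [0, 0, 0], 1],
    [[0.05, 0, 0], [0, 0, 0], 1],
    [[0.05, 0, 0], [0, 0, 0], 1],
    [[0.05, 0, 0], [0, 0, 0], 1],
    [[0.05, 0, 0], [0, 0, 0], 1],
    [[0.05, 0, 0], [0, 0, 0], 1],
    [[0.05, 0, 0], [0, 0, 0], 1],
    [[0.05, 0, 0], [0, 0, 0], 1],
    [[0.05, 0, 0], [0, 0, 0], 1],
    [[0, 0, 0], [0, 0, 0], 1]
  ]
}}

```text
clock: 29.35
ee_pos: [0.5924, -0.0523, 0.1279]
ee_rot: [0.441, 0.552, -0.441, 0.554]
force: [-0.4, 0.6, 7.2]
gripper_width: 0.0298
```

{"name": "carry_out", "arguments": {
  "moves": [
    [[0.05, 0, 0], [0, 0, 0], 1],
    [[0.05, 0, 0], [0, 0, 0], 1],
    [[0.03, 0, 0], [0, 0, 0], 1],
    [[0, 0, 0], [0, 0, 0], 1],
    [[0, 0, 0], [0, 0, 0], 1],
    [[0, 0, 0], [0, 0, 0], 1],
    [[0, 0, 0], [0, 0, 0], 1],
    [[0, 0, 0], [0, 0, 0], 1],
    [[0, 0, 0], [0, 0, 0], 1],
    [[0, 0, 0], [0, 0, 0], 1],
    [[0, 0, 0], [0, 0, 0], 1],
    [[0, 0, 0], [0, 0, 0], 1]
  ]
}}

```text
clock: 30.35
ee_pos: [0.5924, -0.0523, 0.1269]
ee_rot: [0.441, 0.552, -0.44, 0.554]
force: [-1.0, 0.9, 8.3]
gripper_width: 0.0294
```

```bash
python3 - <<'E'
from h import *
for i in range(1):
    s=r.observe(); print(s['clock'],s['ee_pos'],s['force'],s['gripper_width'])
    for c in('scene','wrist'):
        im,d,T=snap(c,c+'press'); print(c,[w(T,x['xyz']).round(4).tolist() for x in r.mark_of('round_top',c)[:2]],[w(T,x['xyz']).round(4).tolist() for x in r.mark_of('punch',c) if abs(w(T,x['xyz'])[1]+.05)<.02])
        C=cloud(c,d,T);Q=C[d>0]; n=np.linalg.norm(Q[:,:2]-[.592,-.053],axis=1); q=Q[(Q[:,2]>.027)&(Q[:,2]<.05)&(n>.019)&(n<.023)]; print('ring z',len(q),np.median(q[:,2]))
    s=r.observe(); print(s['clock'],s['ee_pos'],s['force'])
E
```

```text
30.35 [ 0.59243726 -0.05228148  0.12688287] [-1.02559771  0.90915593  8.34819311] 0.02939554456277862
scene [[0.5938, -0.0497, 0.0358]] [[0.5937, -0.0578, 0.0347]]
ring z 41 0.03686325397328627
wrist [] [[0.5916, -0.0506, 0.0321]]
ring z 880 0.03516245913921165
30.65 [ 0.59246759 -0.05230961  0.12689407] [-2.07833952  0.59226357  8.60307786]
```

{"name": "carry_out", "arguments": {
  "moves": [
    [[-0.08, 0, 0], [0, 0, 0], 1],
    [[-0.1, 0, 0], [0, 0, 0], 1],
    [[-0.1, 0, 0], [0, 0, 0], 1],
    [[-0.1, 0, 0], [0, 0, 0], 1],
    [[-0.1, 0, 0], [0, 0, 0], 1],
    [[-0.1, 0, 0], [0, 0, 0], 1],
    [[-0.1, 0, 0], [0, 0, 0], 1],
    [[-0.1, 0, 0], [0, 0, 0], 1],
    [[-0.1, 0, 0], [0, 0, 0], 1],
    [[-0.1, 0, 0], [0, 0, 0], 1],
    [[-0.2, 0, 0], [0, 0, 0], 1],
    [[-0.4, 0, 0], [0, 0, 0], 1],
    [[-0.8, 0, 0], [0, 0, 0], 1],
    [[-1, 0, 0], [0, 0, 0], 1],
    [[-1, 0, 0], [0, 0, 0], 1],
    [[-1, 0, 0], [0, 0, 0], 1],
    [[0, 0, 0], [0, 0, 0], 1]
  ]
}}

```text
clock: 32.07
ee_pos: [0.5937, -0.0526, 0.183]
ee_rot: [0.442, 0.55, -0.44, 0.556]
force: [0.3, -0.5, -2.3]
gripper_width: 0.0298
```

{"name": "carry_out", "arguments": {
  "moves": [
    [[0, -0.3, -2], [0, 0, 0], 1],
    [[0, -0.3, -2], [0, 0, 0], 1],
    [[0, -0.3, -2], [0, 0, 0], 1],
    [[0, -0.3, -2], [0, 0, 0], 1],
    [[0, -0.3, -2], [0, 0, 0], 1],
    [[0, -0.3, -2], [0, 0, 0], 1],
    [[0, -0.3, -2], [0, 0, 0], 1],
    [[0, -0.3, -2], [0, 0, 0], 1],
    [[0, -0.1, -2.2], [0, 0, 0], 1],
    [[0, 0, 0], [0, 0, 0], 1],
    [[0, 0, 0], [0, 0, 0], 1]
  ]
}}

```text
clock: 32.98
ee_pos: [0.5267, 0.1202, 0.1795]
ee_rot: [0.44, 0.552, -0.44, 0.555]
force: [-0.4, 0.6, -1.2]
gripper_width: 0.0294
```

```bash
python3 st.py scene top; python3 - <<'E'
from h import *
plan([.5275,.119,.115],down(np.radians(-77)))
E
```

```text
32.9833 [0.5267 0.1202 0.1795] q [ 0.0975  0.2569  1.6634 -0.003   1.2186  1.4421] F [-0.3657  0.5748 -1.2437] W 0.029351874917363577
x [ 0.0029 -0.0025 -1.    ] y [0.9743 0.2253 0.0023] z [ 0.2253 -0.9743  0.0031]
scene punch [[0.5284, 0.1167, 0.0875], [0.5895, -0.0511, 0.0003]]
scene punch_knob [[0.525, 0.1222, 0.1704]]
scene pad_top [[0.5222, 0.1225, 0.0094]]
scene round_top [[0.4425, -0.0517, 0.0426], [0.5911, -0.0504, 0.0419]]
top punch [[0.5267, 0.1164, 0.0864], [0.5947, -0.0566, 0.0414]]
top punch_knob []
top pad_top [[0.5255, 0.1171, 0.0104]]
top round_top [[0.5923, -0.0546, 0.0433], [0.5262, 0.1177, 0.0838]]
shift cm(tool) [6.42 0.02 0.01] rows 2.0 then turn deg [-0.15  0.15 -0.1 ] rows 1.0
```

{"name": "carry_out", "arguments": {
  "moves": [
    [[1, 0, 0], [0, 0, 0], 1],
    [[1, 0, 0], [0, 0, 0], 1],
    [[1, 0, 0], [0, 0, 0], 1],
    [[1, 0, 0], [0, 0, 0], 1],
    [[1, 0, 0], [0, 0, 0], 1],
    [[1, 0, 0], [0, 0, 0], 1],
    [[0.8, 0, 0], [0, 0, 0], 1],
    [[0.3, 0, 0], [0, 0, 0], 1],
    [[0.1, 0, 0], [0, 0, 0], 1],
    [[0.1, 0, 0], [0, 0, 0], 1],
    [[0.05, 0, 0], [0, 0, 0], 1],
    [[0, 0, 0], [0, 0, 0], 1],
    [[0, 0, 0], [0, 0, 0], 1]
  ]
}}

```text
clock: 34.57
ee_pos: [0.5275, 0.1195, 0.1062]
ee_rot: [0.441, 0.552, -0.441, 0.554]
force: [0.2, -0.3, -2.4]
gripper_width: 0.0295
```

{"name": "carry_out", "arguments": {
  "moves": [
    [[0.05, 0, 0], [0, 0, 0], 1],
    [[0.05, 0, 0], [0, 0, 0], 1],
    [[0, 0, 0], [0, 0, 0], 1]
  ]
}}

```text
clock: 34.82
ee_pos: [0.5272, 0.1194, 0.1049]
ee_rot: [0.441, 0.552, -0.441, 0.554]
force: [-0.4, 0.3, -1.4]
gripper_width: 0.0292
```

{"name": "carry_out", "arguments": {
  "moves": [
    [[0.05, 0, 0], [0, 0, 0], 1],
    [[0.05, 0, 0], [0, 0, 0], 1],
    [[0.05, 0, 0], [0, 0, 0], 1],
    [[0, 0, 0], [0, 0, 0], 1]
  ]
}}

```text
clock: 35.15
ee_pos: [0.5271, 0.1194, 0.1032]
ee_rot: [0.441, 0.552, -0.441, 0.554]
force: [0.1, -0.6, -1.1]
gripper_width: 0.0297
```

{"name": "carry_out", "arguments": {
  "moves": [
    [[0.05, 0, 0], [0, 0, 0], 1],
    [[0, 0, 0], [0, 0, 0], 1]
  ]
}}

```text
clock: 35.32
ee_pos: [0.5272, 0.1195, 0.1028]
ee_rot: [0.441, 0.552, -0.441, 0.554]
force: [-0.4, -0.8, -1.6]
gripper_width: 0.0292
```

{"name": "carry_out", "arguments": {
  "moves": [
    [[0.05, 0, 0], [0, 0, 0], 1],
    [[0.05, 0, 0], [0, 0, 0], 1],
    [[0, 0, 0], [0, 0, 0], 1]
  ]
}}

```text
clock: 35.57
ee_pos: [0.5276, 0.1196, 0.1026]
ee_rot: [0.441, 0.552, -0.44, 0.554]
force: [-1.4, -0.2, 5.3]
gripper_width: 0.0294
```

{"name": "carry_out", "arguments": {
  "moves": [
    [[-0.05, 0, 0], [0, 0, 0], 1],
    [[0, 0, 0], [0, 0, 0], 0.5],
    [[0, 0, 0], [0, 0, 0], 0.3],
    [[0, 0, 0], [0, 0, 0], 0.1],
    [[0, 0, 0], [0, 0, 0], -1],
    [[0, 0, 0], [0, 0, 0], -1],
    [[0, 0, 0], [0, 0, 0], -1],
    [[0, 0, 0], [0, 0, 0], -1],
    [[0, 0, 0], [0, 0, 0], -1],
    [[0, 0, 0], [0, 0, 0], -1],
    [[0, 0, 0], [0, 0, 0], -1],
    [[0, 0, 0], [0, 0, 0], -1]
  ]
}}

```text
clock: 36.57
ee_pos: [0.5272, 0.1195, 0.1023]
ee_rot: [0.441, 0.552, -0.441, 0.554]
force: [-0.8, -0.3, 0.6]
gripper_width: 0.0893
```

{"name": "carry_out", "arguments": {
  "moves": [
    [[-0.5, 0, 0], [0, 0, 0], -1],
    [[-1, 0, 0], [0, 0, 0], -1],
    [[-1.5, 0, 0], [0, 0, 0], -1],
    [[-2, 0, 0], [0, 0, 0], -1],
    [[-2, 0, 0], [0, 0, 0], -1],
    [[-2, 0, 0], [0, 0, 0], -1],
    [[-2, 0, 0], [0, 0, 0], -1],
    [[-1, 0, 0], [0, 0, 0], -1],
    [[0, 0, 0], [0, 0, 0], -1],
    [[0, 0, 0], [0, 0, 0], -1]
  ]
}}

```text
clock: 37.4
ee_pos: [0.5269, 0.1197, 0.2227]
ee_rot: [0.441, 0.552, -0.44, 0.554]
force: [-0.1, -0.2, 0.5]
gripper_width: 0.094
```

```bash
python3 st.py scene top; python3 -c "
from h import *
im,d,T=snap('wrist','w8')"
```

```text
37.4 [0.5269 0.1197 0.2227] q [ 0.0962  0.2268  1.5931 -0.0024  1.3185  1.4425] F [-0.1013 -0.2139  0.4953] W 0.093957636456496
x [ 0.0035 -0.002  -1.    ] y [0.9748 0.2232 0.0029] z [ 0.2232 -0.9748  0.0027]
scene punch [[0.5299, 0.1149, 0.0065]]
scene punch_knob [[0.5263, 0.1204, 0.0953]]
scene pad_top [[0.5238, 0.1205, 0.01]]
scene round_top [[0.5885, -0.0487, 0.0417]]
top punch [[0.527, 0.1185, 0.009]]
top punch_knob [[0.5245, 0.1162, 0.0927]]
top pad_top [[0.5225, 0.1177, 0.0121]]
top round_top [[0.592, -0.054, 0.0423]]
```

View pics/w8.png

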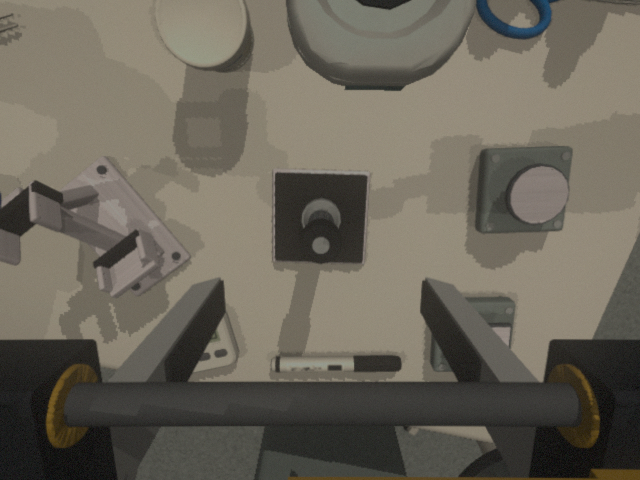

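The punch stands upright on the middle of the pad (knob 320,240), the round tag is back up (538,193), and the bystanders are where they were.

```bash
python3 -c "
from station import r
print(r.job_done())"
```

```text
the job is handed in; nothing more can be done
None
```

The job is handed in at about 38 s of the 64 s allowed: the round tag is embossed and the punch stands on the rubber pad again, with the robot clear of it.

- **Pick and stand:** I lifted the punch from its rest by the barrel, stood it upright on the pad and let go, then took it again by the knob.
- **Press:** I lowered it at about 6 mm/s onto the middle of the round tag, centred to within about 2 mm. It went down about 7 mm, with about 10 N on the tag, and was held for about 1 s. I then lifted it straight off and stood it back on the pad.
- **Last checks:** In the final picture and the camera marks the punch stands upright, with its die face about 8 mm up by the marks (pad top 10 mm). It is about 4 mm off the pad's centre. The round tag is back up at 42 mm, and the cup, marker and the visible part of the timer are where they were. The square tag was mostly hidden behind a finger in that last view, but nothing came near it.
- **Disagreements:** The cameras differed by a few millimetres on the tag and pad positions, within their stated accuracy. While pressed, the scene camera put the tag about 2 mm higher than the wrist camera did; I trusted the wrist camera, which agreed with the force.
- **Unplanned:** While lowering the punch to the pad the first time, the wrist passed a singular position and that move fell about 4 cm short. I finished it in smaller steps.

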